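# Dock the cleaner bottle and bolt it in

### The job

Put the small cleaner bottle away in the blue sloped dock before the bench is moved: stand it in the chute and push or let it slide down the slope until it rests against the back stop, upright and with its base flat on the floor of the chute. Then push the red knob of the sliding bolt across until the bolt is fully home in the brass keeper, so that the bottle is locked in. Leave the bottle seated and let go of everything; do not disturb the tamper or the green cup.

Things in the scene. Friction and masses are not known exactly. Their poses are not given: they have to be found in the camera images.
- cleaner_bottle: Small loose white cleaner bottle with a blue cap, standing upright: body 49 mm in diameter up to 78 mm high, cap 34 mm in diameter from there to the top at 96 mm. About 80 g, varies. Origin at the centre of its underside, z up its axis.
- chute: Chute of the fixed blue dock. Origin: on its floor, mid-width, at the face of the back stop (far, low end), 16 mm above the bench. x: down the slope (0.15 rad) away from the robot, y: across to the left, z: square to the floor. Floor from x = -102 (open end) to 0 mm; inner sides at y = +-28, walls 4 thick, 32 high; stop 48 high, 5 thick. Bottle seated: its origin at x = -25, z = 0 here.
- keeper (a point): Middle of the brass keeper's mouth, on the left of the chute: chute x = -62, y = 30, z = 44 mm, on the bolt's axis, with axes as the chute's. The keeper reaches to y = 54, top at z = 55. Opposite, right of the chute (chute y -31 to -151, x -80 to -44, top at z = 53), stands the bolt's steel plate with its slotted barrel.
- bolt_knob (a point): Centre of the bolt's upright red knob, 16 mm in diameter, from 16 mm below to 12 mm above this point along the chute's z (the barrel's top is 17 mm below it). Moves with the bolt: in the chute frame x = -62 mm, y = -135 mm + joint value, z = 70 mm. The space round it is free.
- bolt (a joint): Slide of the 10 mm steel bolt, m: 0 = drawn back to the right, 0.085 = fully home at its end stop; grows to the left (chute +y). Tip at chute y = -43 mm + value, so it enters the keeper at 0.073; at the start (0 to 0.015) it is clear of the chute. About 2.5 N friction, no spring, stays where left. Home, it clears a seated bottle by 8 mm.
- tamper: Loose steel coffee tamper, a bystander, standing on its round base 58 mm in diameter, 78 mm high, handle 34 mm in diameter. Origin at the centre of its underside.
- green_cup: Loose small green paper cup, a bystander, upright, 64 mm in diameter at the rim, 64 mm high. Origin at the centre of its underside.
Mind the look-alikes: they are no part of the job. Leave any black look-alike of the cleaner_bottle alone.

How it is judged:
On the way, in this order (a step that is already met when the one before it is completed fails the run):
1. the bottle stands in the chute, flat on its floor, resting against the back stop (x of cleaner_bottle in the frame of chute between -0.03 and -0.018 m and y of cleaner_bottle in the frame of chute between -0.012 and 0.012 m and z of cleaner_bottle in the frame of chute below 0.006 m and angle between the z axis of cleaner_bottle and the z axis of chute, either way round below 0.1 rad), for 0.2 s.
2. the bolt is fully home in the keeper, with the bottle still against the stop (all of step 1 and value of joint bolt above 0.081 m), for 0.2 s.
At the end, for the whole second after the job is handed in: The bottle stands still against the back stop (chute x of its underside -30 to -18 mm, y within 12 mm, under 6 mm off the floor, axis within 0.1 rad of square to the floor) and the bolt is home to within 4 mm (joint over 0.081 m) (all of step 2 and linear speed of cleaner_bottle below 0.02 m/s); the robot touches nothing.
It fails at once if the bottle is tipped by more than 0.6 rad (angle between cleaner_bottle's own z axis and vertical above 0.6 rad).
It fails at once if the tamper is moved by more than 25 mm or tipped (distance of tamper from where it was at the start of the episode above 0.025 m or angle between tamper's own z axis and vertical above 0.5 rad).
It fails at once if the green cup is moved by more than 25 mm or tipped (distance of green_cup from where it was at the start of the episode above 0.025 m or angle between green_cup's own z axis and vertical above 0.5 rad).
It also fails if it takes over 51 s, if anything falls off the work surface, if the arm or the gripper's body presses on something with over 40 N, if the wrist force passes 120 N, or if a joint passes its speed limit or range.

### The arm

A 6-joint arm with a two-finger parallel gripper is mounted at the origin on a cart in front of the work surface, level with it; the furniture and walls round the work are solid. World frame = base frame: x ahead of the robot, y to its left, z up, the work surface at z = 0. Lengths are in m, angles in rad, forces in N, time in s.
With the tool pointing down it reaches from about 0.325 to 0.875 m from the base axis. Payload 4.4 kg.
Tool frame: the origin (TCP) lies at the very end of the fingers, on their centre line; the grasp point (between the pads) lies 19 mm behind it; x points along the fingers, y is the direction in which the jaws open and shut, and the axes are right-handed (so a half turn about x gives the same grasp; the last joint's range is limited). The gripper opens to 85 mm and grips with 20 to 120 N. Pads are 22 mm wide; open, the fingers measure 114 mm over their backs; the gripper's body (76 mm by 85 mm) begins 54 mm behind the grasp point. The pads swing forward as they close: fully open they stand 13 mm farther back than shut.
Start: joints at [1.048, 0.207, 1.542, -0, 1.393, -0.15], TCP at [0.209, 0.536, 0.231] pointing down, gripper open.
Joint ranges: [-2.73, 2.73], [-0.86, 2.22], [0.23, 2.46], [-1.11, 4.25], [0.08, 2.63], [-2.82, 2.82]. Speed limits (rad/s): [2.79, 2.79, 3.14, 3.14, 3.14, 3.14].

### API

Orientations are given as a unit quaternion [x, y, z, w].
In Python, from station import arm gives the robot as it stands.
- The arm moves only by the tool servo_tool, never from a script. Its argument "moves" is a list of rows, each a list of 3 entries, a list of its own where there are three numbers: the shift along the tool's x, y, z scaled (see below), then the turn, a rotation vector about the tool's x, y, z scaled (see below), then the gripper command: -1 is fully open, 1 is shut, values between are in proportion. In form: [[[x, y, z], [ax, ay, az], claw], ...]. A call has 1 to 5 rows; each row is the pose to reach, as a shift and turn from the pose commanded when the call began, along the tool's axes at that moment; what a row does not reach only later rows make up. The controller multiplies each number of a shift by 0.12 m and each number of a turn by 90 degrees. A row lasts 1/10 s, in which the tool goes at most 50 mm and 8.59 degrees, less where a joint would pass 70% of its speed; a pose out of reach is approached as far as the arm can. A call with a number of a shift or a turn outside -1 to 1 is refused whole. A call with a gripper value outside its range is refused whole. The fingers move at their own pace and stop on an object; "force" is the grip in N (left out, the last holds). Time passes only in rows, so rows that repeat a pose let the fingers close. It gives the time, the measured TCP pose, the force and the opening at its end, in the units of the state.
- arm.read_state(): the state, without advancing time (a new reading comes with each control period).
- arm.read_camera(name): name is "scene" or "top" or "wrist"; returns (picture, depth): 400x640x3 uint8, red, green, blue; 400x640 float32, m along the optical axis (not along the pixel's ray), 0 where there is no reading.
- arm.camera_model(name): a dict with "intrinsics" (3x3 intrinsics, pixels), "extrinsics" (4x4, takes a point from camera to world coordinates). Camera axes: x right, y down, z forward; pixel columns grow to the right and rows downward; lengths in m; the calibration is good to about 2 mm. A picture is of the moment at which its call begins: read the wrist's pose just before it. camera_model takes no time and is no camera call; for the wrist camera it gives the pose at the moment of the call.
- arm.job_done(): hands the job in, once; it reports no verdict.
The state is a dict: "time": time; "qpos": joint angles; "joint_vel": joint speeds; "joint_torque": joint torques, N m; "tcp_pos": TCP position; "eef_rot": TCP orientation; "wrist_force": force on the tool from outside, world axes, zero at the start; "moment": the same for the moment, N m; "width": opening from 0.0 (shut) to 1.0 (fully open).
Only numpy, scipy, OpenCV 4.12 (cv2) and the standard library are available. Lean on these libraries where they do the work, as an engineer would, in place of code of your own. Each camera call takes 0.05 s, during which the arm holds its last target. There are 200 camera calls.

## Working session

There is one attempt and no reset: what is moved stays moved. The work goes in short steps, Python scripts to look and compute and a tool call to move; the robot and the scene stay as the last step left them, time stands still between calls to the robot, and variables do not carry over. Pictures are saved under pics/ and viewed, about 8 in all and at most 12, crops included, and the job is handed in when it is done.

Besides the shell and the picture viewer there is one more tool, called after "Call:" as name([rows], argument=value, ...), one row to a line, values as JSON. servo_tool: Moves the arm, as the interface text tells. Shifts and turns lie within -1 to 1; 1 stands for 0.12 m of shift or 90 degrees of turn. Its arguments: {"type":"object","properties":{"moves":{"type":"array","items":{"type":"array"}},"force":{"type":"number"}},"required":["moves"]}

```bash
ls; mkdir -p pics; python3 - <<'E'
from station import arm
import cv2,numpy as np
s=arm.read_state();print(s)
for n in("scene","top"):
    p,d=arm.read_camera(n);np.savez(f"pics/{n}0.npz",p=p,d=d,K=arm.camera_model(n)["intrinsics"],T=arm.camera_model(n)["extrinsics"])
    cv2.imwrite(f"pics/{n}0.png",p[:,:,::-1]);print(arm.camera_model(n))
E
```

```text
pics
{'time': 0.0, 'qpos': array([ 1.04849121e+00,  2.07446729e-01,  1.54297281e+00,  2.19679214e-05,
        1.39352692e+00, -1.50496129e-01]), 'joint_vel': array([-0.00093269, -0.00133101,  0.00024736, -0.00209858, -0.00033529,
        0.00142097]), 'joint_torque': array([-2.74025751e-04, -3.83036363e+01, -2.91594511e+01, -6.98564577e-05,
        1.05775899e-02,  1.49132086e-05]), 'tcp_pos': array([0.20851027, 0.53503277, 0.23010167]), 'eef_rot': array([ 0.12991669,  0.69520414, -0.13148274,  0.6946403 ]), 'wrist_force': array([ 0.58282926,  0.11547016, -0.56320332]), 'moment': array([-0.02559828, -0.02391989,  0.00141366]), 'width': 1.002851133689959}
{'intrinsics': array([[519.543134  ,   0.        , 318.35009678],
       [  0.        , 519.543134  , 202.5042766 ],
       [  0.        ,   0.        ,   1.        ]]), 'extrinsics': array([[ 0.59008661, -0.51615152,  0.62079417, -0.18164188],
       [-0.80715017, -0.39383918,  0.43977188, -0.79284696],
       [ 0.01750415, -0.76057762, -0.64901101,  0.80091722],
       [ 0.        ,  0.        ,  0.        ,  1.        ]])}
{'intrinsics': array([[400.82971069,   0.        , 321.86590087],
       [  0.        , 400.82971069, 203.18435723],
       [  0.        ,   0.        ,   1.        ]]), 'extrinsics': array([[-1.20481384e-03, -9.92926805e-01,  1.18721978e-01,
         3.95069561e-01],
       [-9.99867642e-01, -7.30121447e-04, -1.62531956e-02,
        -2.89461478e-01],
       [ 1.62249151e-02, -1.18725846e-01, -9.92794503e-01,
         1.04130545e+00],
       [ 0.00000000e+00,  0.00000000e+00,  0.00000000e+00,
         1.00000000e+00]])}
```

View pics/scene0.png

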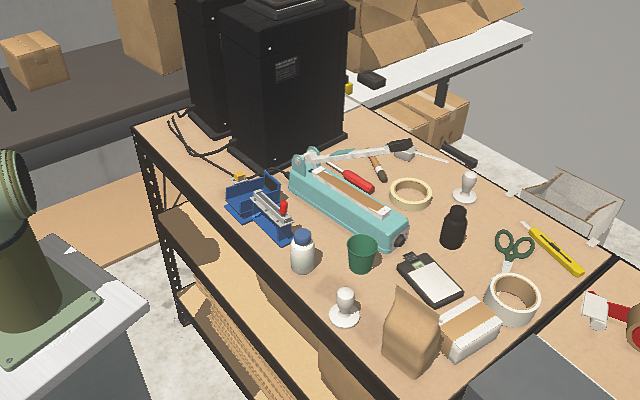

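View pics/top0.png

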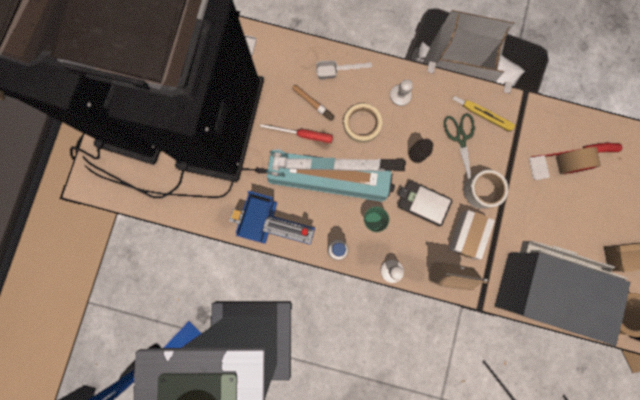

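Candidates: the white bottle with a blue cap is at scene (302,250) / top (338,249). Its black look-alike is at scene (453,228) / top (420,150). The white tampers at scene (345,308) and (465,187) could also be confused with it. I choose the white one with the blue cap. The dock is at scene (258,208), the red knob at scene (284,207), the keeper at scene (239,178), and the green cup at scene (362,252).

```bash
cat > h.py <<'E'
import numpy as np,cv2
def load(n):
    z=np.load(f"pics/{n}.npz");return z["p"],z["d"],z["K"],z["T"]
def cloud(d,K,T):
    v,u=np.mgrid[:d.shape[0],:d.shape[1]]
    c=np.stack([(u-K[0,2])/K[0,0]*d,(v-K[1,2])/K[1,1]*d,d],-1)
    return c@T[:3,:3].T+T[:3,3]
def box(sh,u0,u1,v0,v1):
    m=np.zeros(sh,bool);m[v0:v1,u0:u1]=1;return m
E
python3 - <<'E'
from h import *
np.set_printoptions(precision=4,suppress=True)
for n,B in(("scene0",dict(dock=(215,300,160,250),bot=(285,320,225,278),cup=(342,382,228,278),tam=(325,365,283,330))),("top0",dict(dock=(222,318,185,248),bot=(325,352,235,265),cup=(360,392,200,235),tam=(378,408,255,286)))):
    p,d,K,T=load(n);P=cloud(d,K,T);hsv=cv2.cvtColor(p,cv2.COLOR_RGB2HSV);H,S,V=[hsv[...,i].astype(int) for i in range(3)]
    ok=d>0
    bl=(H>100)&(H<125)&(S>110)&ok; rd=((H<6)|(H>174))&(S>150)&ok; ye=(H>18)&(H<32)&(S>140)&ok; gr=(H>50)&(H<90)&(S>80)&ok
    m=lambda k:box(d.shape,*B[k])
    for nm,k,mm in(("knob","dock",rd),("keeper","dock",ye),("blue","dock",bl),("cap","bot",bl),("cup","cup",gr),("tamz","tam",(P[...,2]>.015)&ok),("bott","bot",(P[...,2]>.02)&ok)):
        M=m(k)&mm;q=P[M];vu=np.argwhere(M)
        if len(q):print(n,nm,len(q),"med",np.median(q,0),"min",q.min(0),"max",q.max(0),"uv",vu.mean(0)[::-1])
    M=m("bot")&(P[...,2]>.09)&ok
    for k,zz in(("cup",.058),("tam",.06),("bot",.09)):
        q=P[m(k)&(P[...,2]>zz)&ok]; 
        if len(q):print(n,k,"top pts",len(q),(q.min(0)+q.max(0))/2,np.ptp(q,0))
p=cv2.resize(load("scene0")[0][150:280,200:400],None,fx=4,fy=4,interpolation=cv2.INTER_CUBIC);cv2.imwrite("pics/crop1.png",p[:,:,::-1])
E
```

```text
scene0 knob 82 med [ 0.436  -0.2661  0.0969] min [ 0.4306 -0.2731  0.0814] max [ 0.4472 -0.2552  0.1096] uv [282.9634 206.8659]
scene0 keeper 70 med [ 0.4783 -0.0994  0.0763] min [ 0.4696 -0.1089  0.0641] max [ 0.4917 -0.0874  0.0811] uv [238.5286 175.3143]
scene0 blue 1298 med [ 0.4463 -0.1586  0.0203] min [ 0.3823 -0.347   0.0023] max [ 0.5417 -0.0869  0.0979] uv [256.8105 208.4569]
scene0 cap 57 med [ 0.4332 -0.2793  0.0081] min [ 0.3823 -0.3541  0.0029] max [ 0.4516 -0.2662  0.0979] uv [291.1404 237.3509]
scene0 cup 771 med [ 0.488  -0.4342  0.0401] min [ 0.4426 -0.4705 -0.0006] max [ 0.5391 -0.3616  0.0652] uv [360.4903 250.8846]
scene0 tamz 418 med [ 0.3365 -0.4893  0.0656] min [ 0.3256 -0.5023  0.015 ] max [ 0.3599 -0.469   0.0788] uv [344.8612 299.9641]
scene0 bott 883 med [ 0.3876 -0.3527  0.065 ] min [ 0.373  -0.3698  0.0204] max [ 0.4534 -0.2662  0.0986] uv [301.3477 247.8313]
scene0 cup top pts 160 [ 0.4899 -0.4387  0.0616] [0.0956 0.0634 0.0071]
scene0 tam top pts 261 [ 0.3427 -0.4852  0.0695] [0.0343 0.0325 0.0186]
scene0 bot top pts 188 [ 0.3986 -0.345   0.0943] [0.034
[... 159 characters left out ...]
ed [ 0.4838 -0.1373  0.0253] min [ 0.4209 -0.2834  0.0021] max [ 0.54   -0.0964  0.0695] uv [255.4806 217.0342]
top0 cup 131 med [ 0.4832 -0.4392  0.0055] min [ 0.4702 -0.4574 -0.    ] max [ 0.5007 -0.4187  0.0598] uv [372.687  216.3588]
top0 tamz 172 med [ 0.3448 -0.4801  0.0737] min [ 0.3283 -0.4979  0.0151] max [ 0.3599 -0.4661  0.0808] uv [395.1919 272.436 ]
top0 bott 333 med [ 0.3977 -0.3404  0.0743] min [ 0.376  -0.3665  0.0201] max [ 0.4221 -0.3184  0.1014] uv [337.0991 249.5886]
top0 cup top pts 99 [ 0.472  -0.4372  0.0625] [0.0617 0.0615 0.0087]
top0 tam top pts 159 [ 0.3437 -0.4826  0.0708] [0.0309 0.0306 0.02  ]
top0 bot top pts 163 [ 0.3988 -0.3428  0.0958] [0.0304 0.0328 0.0112]
```

View pics/crop1.png

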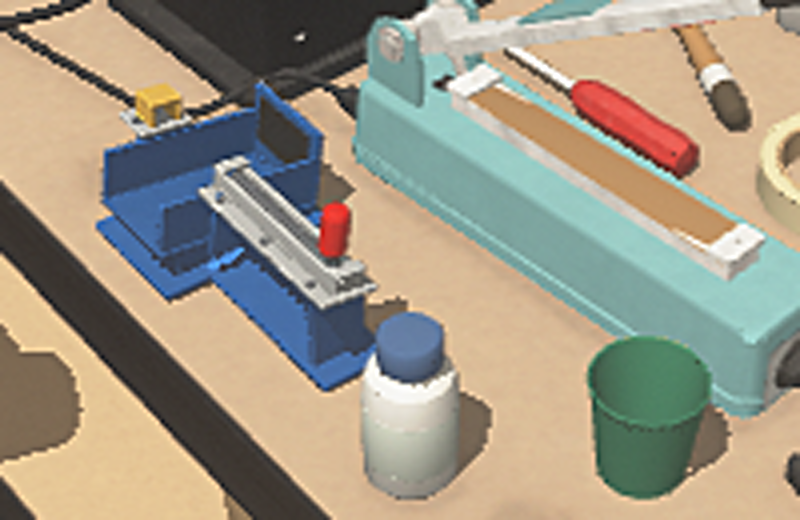

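The crop confirms the choice: the white bottle with the blue cap, centred at crop (410,405). The knob is at crop (334,230), the keeper at (158,105) and the chute's open end is towards the lower left. Next I fit the chute frame.

```bash
cat >> h.py <<'E'
from scipy.spatial.transform import Rotation as Ro
def frame(x,y,yaw):
    F=np.eye(4);F[:3,:3]=Ro.from_euler("ZY",[yaw,.15]).as_matrix();F[:3,3]=[x,y,.016];return F
E
python3 - <<'E'
from h import *
np.set_printoptions(precision=4,suppress=True)
C=[]
for n,B in(("scene0",(215,300,160,250)),("top0",(222,318,185,248))):
    p,d,K,T=load(n);P=cloud(d,K,T);h=cv2.cvtColor(p,cv2.COLOR_RGB2HSV)
    M=box(d.shape,*B)&(h[...,0]>100)&(h[...,0]<125)&(h[...,1]>110)&(d>0);C.append(P[M])
    if n=="scene0":
        A=P[(d>0)&(P[...,2]>.1)&(P[...,0]<.8)&(P[...,0]>.2)&(abs(P[...,1])<.6)&(P[...,1]>-.25)]
        for y in np.arange(-.25,.5,.05):
            q=A[abs(A[:,1]-y)<.025]
            if len(q):print("obst y%.2f minx %.3f n%d"%(y,np.percentile(q[:,0],2),len(q)))
kn,ke=np.array([.4405,-.263]),np.array([.480,-.098]);v=ke-kn
yaw=np.arctan2(v[1],v[0])-np.arctan2(.17,-.004)
yd=np.array([-np.sin(yaw),np.cos(yaw)]);xd=np.array([np.cos(yaw),np.sin(yaw)])
o=ke+.0531*xd-.042*yd;print("guess",o,yaw)
F=frame(*o,yaw)
for i,c in enumerate(C):
    q=(c-F[:3,3])@F[:3,:3]
    s=(q[:,2]>.036)&(q[:,2]<.052)&(abs(q[:,1])<.04)&(abs(q[:,0])<.03)
    print(i,"stop n",s.sum(),"x pct",np.percentile(q[s,0],[5,50,95]),"y ext",q[s,1].min(),q[s,1].max(),"slope",np.polyfit(q[s,1],q[s,0],1))
    for side in(1,-1):
        w=(q[:,2]>.008)&(q[:,2]<.035)&(q[:,1]*side>.02)&(q[:,1]*side<.045)&(q[:,0]>-.1)&(q[:,0]<-.005)
        if w.sum()>5:print("  wall",side,w.sum(),np.percentile(q[w,1],[5,50,95]),"slope",np.polyfit(q[w,0],q[w,1],1))
    f=(abs(q[:,2])<.006)&(abs(q[:,1])<.025)&(q[:,0]>-.11)&(q[:,0]<0)
    if f.sum()>5:print("  floor",f.sum(),np.median(q[f],0),"x ext",q[f,0].min(),q[f,0].max(),"y",q[f,1].min(),q[f,1].max())
from station import arm
s=arm.read_state();print(Ro.from_quat(s["eef_rot"]).as_matrix())
E
```

```text
obst y-0.25 minx 0.586 n59
obst y-0.20 minx 0.574 n243
obst y-0.15 minx 0.767 n831
obst y-0.10 minx 0.592 n8097
obst y-0.05 minx 0.591 n2015
obst y-0.00 minx 0.603 n1698
obst y0.05 minx 0.614 n1152
obst y0.10 minx 0.656 n619
obst y0.15 minx 0.637 n1947
obst y0.20 minx 0.649 n756
obst y0.25 minx 0.666 n678
obst y0.30 minx 0.680 n35
guess [ 0.5206 -0.1522] -0.2584969201778209
0 stop n 56 x pct [0.0019 0.0044 0.007 ] y ext -0.028699874188354436 0.03452238973662468 slope [0.0211 0.0045]
  wall 1 136 [0.0296 0.0324 0.0346] slope [-0.0174  0.0317]
  wall -1 95 [-0.0403 -0.0276 -0.0245] slope [ 0.0314 -0.028 ]
  floor 153 [-0.0839  0.0143 -0.0001] x ext -0.09914819036167856 -0.000267244073648013 y -0.024199748758603097 0.024975256707003835
1 stop n 59 x pct [0.0012 0.0038 0.0069] y ext -0.027782050738750532 0.030140052884059534 slope [0.071 0.003]
  wall 1 48 [0.0316 0.0325 0.0332] slope [-0.0094  0.0321]
  wall -1 63 [-0.0282 -0.027  -0.024 ] slope [-0.0114 -0.0271]
  floor 662 [-0.05    0.0028  0.0007] x ext -0.09834196075892555 -9.206129487063027e-05 y -0.019173751100451147 0.02498150664621534
[[-0.0011  0.3633  0.9317]
 [-0.0018  0.9317 -0.3633]
 [-1.     -0.0021 -0.0003]]
```

The plate's end is about 68 mm from the bottle along the chute's y, and the open finger backs reach 57 mm, so the jaws can stay along the chute's y. I start travelling now.

Call:
servo_tool([
  [[0,-0.3,0.3],[0,0,0],-1],
  [[0,-0.6,0.6],[0,0,0],-1],
  [[0,-1,1],[0,0,0],-1],
  [[0,-1,1],[0,0,0],-1],
  [[0,-1,1],[0,0,0],-1],
])

```text
time: 0.6
tcp_pos: [0.2777, 0.378, 0.2308]
eef_rot: [0.132, 0.695, -0.133, 0.695]
wrist_force: [-0.3, 1.3, 0.1]
width: 1.0
```

Call:
servo_tool([
  [[0,-0.3,0.3],[0,0,0],-1],
  [[0,-0.6,0.6],[0,0,0],-1],
  [[0,-1,1],[0,0,0],-1],
  [[0,-1,1],[0,0,0],-1],
  [[0,-1,1],[0,0,0],-1],
])

```text
time: 1.1
tcp_pos: [0.3461, 0.2238, 0.2312]
eef_rot: [0.132, 0.695, -0.132, 0.695]
wrist_force: [-0.2, 0.1, -0.1]
width: 1.0
```

Call:
servo_tool([
  [[0,-0.3,0.3],[0,0,0],-1],
  [[0,-0.6,0.6],[0,0,0],-1],
  [[0,-1,1],[0,0,0],-1],
  [[0,-1,1],[0,0,0],-1],
  [[0,-1,1],[0,0,0],-1],
])

```text
time: 1.6
tcp_pos: [0.4147, 0.069, 0.2313]
eef_rot: [0.132, 0.695, -0.131, 0.695]
wrist_force: [-0.3, 0.8, -0.1]
width: 1.0
```

Call:
servo_tool([
  [[0,-0.4,0.4],[0,0,0],-1],
  [[0,-0.8,0.8],[-0.07,0,0],-1],
  [[0,-1,1],[-0.07,0,0],-1],
  [[0,-1,1],[-0.07,0,0],-1],
  [[0,-1,1],[-0.07,0,0],-1],
])

```text
time: 2.1
tcp_pos: [0.4831, -0.0858, 0.231]
eef_rot: [0.093, 0.701, -0.092, 0.701]
wrist_force: [-0.9, 0.6, -0.3]
width: 1.0
```

Call:
servo_tool([
  [[0,-0.4,-0.3],[0,0,0],-1],
  [[0,-0.5,-0.3],[0,0,0],-1],
  [[0,-0.5,-0.3],[0,0,0],-1],
])

```text
time: 2.4
tcp_pos: [0.4304, -0.1329, 0.2309]
eef_rot: [0.093, 0.701, -0.092, 0.701]
wrist_force: [-0.3, 0.5, -0.0]
width: 0.999
```

```bash
python3 - <<'E'
from station import arm
from h import *
m=arm.camera_model("wrist");p,d=arm.read_camera("wrist");np.savez("pics/w1.npz",p=p,d=d,K=m["intrinsics"],T=m["extrinsics"])
cv2.imwrite("pics/w1.png",p[:,:,::-1]);print(m,arm.read_state()["tcp_pos"])
E
```

```text
{'intrinsics': array([[319.85387584,   0.        , 316.57509293],
       [  0.        , 319.85387584, 203.95105563],
       [  0.        ,   0.        ,   1.        ]]), 'extrinsics': array([[ 0.25825017,  0.92170547,  0.28942334,  0.35645064],
       [ 0.96607755, -0.24670015, -0.07637535, -0.11449957],
       [ 0.0010052 ,  0.29932934, -0.95414932,  0.37369929],
       [ 0.        ,  0.        ,  0.        ,  1.        ]])} [ 0.43128387 -0.13243757  0.23112022]
```

View pics/w1.png

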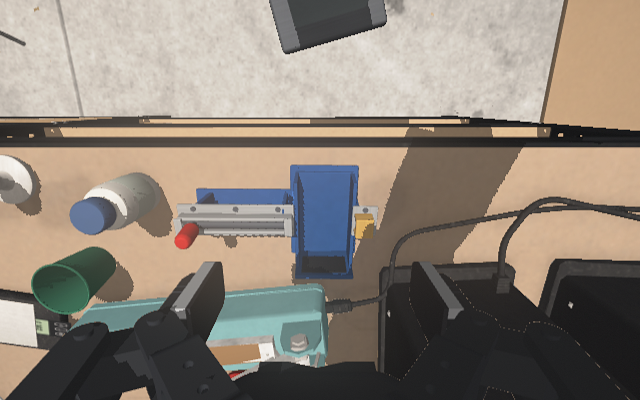

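The wrist view shows the chute (290–358, 165–278) almost square to the image, with the stop at the lower end (row ~260), the knob at (186,236), the keeper at (365,228) and the bottle at (115,205). I refine the chute frame from it.

```bash
python3 - <<'E'
from h import *
np.set_printoptions(precision=4,suppress=True)
p,d,K,T=load("w1");P=cloud(d,K,T);h=cv2.cvtColor(p,cv2.COLOR_RGB2HSV).astype(int)
F=frame(.5206,-.1522,-.2585);Q=(P-F[:3,3])@F[:3,:3]
bl=(h[...,0]>100)&(h[...,0]<125)&(h[...,1]>110)&(d>0)
M=box(d.shape,280,370,160,285)
t=M&(abs(Q[...,2]-.032)<.0025)&bl
for s in(1,-1):
    q=Q[t&(Q[...,1]*s>.015)&(Q[...,1]*s<.045)&(Q[...,0]<-.01)]
    print("walltop",s,len(q),np.percentile(q[:,1],[5,50,95]),"x",q[:,0].min(),q[:,0].max(),"slope",np.polyfit(q[:,0],q[:,1],1))
q=Q[M&(abs(Q[...,2]-.048)<.003)&(abs(Q[...,1])<.035)&(abs(Q[...,0])<.02)];print("stoptop",len(q),np.percentile(q[:,0],[5,50,95]),q[:,1].min(),q[:,1].max(),"slope",np.polyfit(q[:,1],q[:,0],1))
q=Q[M&(abs(Q[...,2])<.004)&(abs(Q[...,1])<.022)&bl];print("floor",len(q),np.median(q,0),q.min(0),q.max(0))
for r in(180,190,200,210,220,230,240):
    z=Q[r,286:364]; print(r,"u of |z-32|<3:",[286+int(i) for i in np.where(abs(z[:,2]-.032)<.003)[0]],"y",z[abs(z[:,2]-.032)<.003][:,1]*1e3)
# knob, keeper, bottle
rd=((h[...,0]<6)|(h[...,0]>174))&(h[...,1]>150)&box(d.shape,165,210,215,255)&(d>0)
q=Q[rd&(Q[...,2]>.077)];print("knobtop",len(q),(q.min(0)+q.max(0))/2,np.ptp(q,0))
ye=(h[...,0]>15)&(h[...,0]<32)&(h[...,1]>140)&box(d.shape,350,380,205,245)&(d>0)&(Q[...,2]>.051)
q=Q[ye];print("keepertop",len(q),(q.min(0)+q.max(0))/2,np.ptp(q,0))
q=P[box(d.shape,60,165,165,240)&(P[...,2]>.093)&(d>0)];print("captop",len(q),(q.min(0)+q.max(0))/2,np.ptp(q,0))
q=P[box(d.shape,60,165,165,240)&(P[...,2]>.02)&(P[...,2]<.07)&(d>0)];print("body",len(q),q.min(0),q.max(0))
E
```

```text
walltop 1 151 [0.0307 0.0327 0.0346] x -0.09856033749458964 -0.01006494743310972 slope [-0.0143  0.0318]
walltop -1 198 [-0.0291 -0.0272 -0.0259] x -0.09895864968800258 -0.011943181851118832 slope [-0.0118 -0.028 ]
stoptop 322 [0.0021 0.0038 0.0073] -0.0294298990953385 0.03337762454266074 slope [0.0139 0.0042]
floor 3010 [-0.0521  0.0006  0.0005] [-0.0998 -0.0219 -0.002 ] [0.004  0.022  0.0037]
180 u of |z-32|<3: [] y []
190 u of |z-32|<3: [294, 295, 296, 297, 353, 354, 355, 356] y [-28.1897 -27.2176 -26.1877 -25.2519  31.3481  32.3487  33.1546  34.5374]
200 u of |z-32|<3: [294, 295, 296, 297, 352, 353, 354, 355] y [-28.5452 -27.5212 -26.5326 -25.514   30.7609  31.7141  32.9363  33.928 ]
210 u of |z-32|<3: [294, 295, 296, 297, 351] y [-28.9667 -27.88   -26.8887 -25.83    30.5988]
220 u of |z-32|<3: [295, 296, 297, 351] y [-28.2362 -27.1925 -26.2357  30.8146]
230 u of |z-32|<3: [295, 296, 297, 298, 350] y [-28.6905 -27.6134 -26.4068 -25.5221  30.4223]
240 u of |z-32|<3: [295, 296, 297, 298, 350, 351, 352, 353] y [-29.0671 -27.929  -26.9234 -25.8323  30.8738  31.8079  33.0268  34.2239]
knobtop 187 [-0.0616 -0.1282  0.0806] [0.0139 0.0122 0.0068]
keepertop 21 [-0.0592  0.0413  0.0549] [0.0195 0.0169 0.0019]
captop 1016 [ 0.3987 -0.3443  0.096 ] [0.0335 0.0331 0.0058]
body 1491 [ 0.374  -0.3604  0.02  ] [ 0.4233 -0.3191  0.07  ]
```

```bash
cat >> h.py <<'E'
CH=frame(.5227,-.1508,-.272)
Rv=Ro.from_euler("Z",-.272).as_matrix()@np.array([[0,0,1.],[0,1,0],[-1,0,0]])  # tool down, jaws along chute y
Rc=CH[:3,:3]@np.array([[0,0,1.],[0,1,0],[-1,0,0]])
def go(pos,R=None):
    from station import arm
    s=arm.read_state();A=Ro.from_quat(s["eef_rot"]).as_matrix()
    sh=A.T@(np.array(pos)-s["tcp_pos"])/.12
    tu=np.zeros(3) if R is None else Ro.from_matrix(A.T@R).as_rotvec()/(np.pi/2)
    print(np.round(sh,3),np.round(tu,3))
def ch(x,y,z):return CH[:3,:3]@np.array([x,y,z])+CH[:3,3]
E
python3 -c "
from h import *
go([.3987,-.344,.2],Rv);go([.3987,-.344,.041],Rv)"
```

```text
[ 0.256 -1.774  0.193] [ 0.007 -0.    -0.001]
[ 1.581 -1.776  0.193] [ 0.007 -0.    -0.001]
```

Call:
servo_tool([
  [[0,-0.4,0.08],[0,0,0],-1],
  [[0,-0.8,0.16],[0,0,0],-1],
  [[0,-1,0.193],[0,0,0],-1],
  [[0,-1,0.193],[0,0,0],-1],
])

```text
time: 2.85
tcp_pos: [0.424, -0.2572, 0.2314]
eef_rot: [0.093, 0.701, -0.093, 0.701]
wrist_force: [-0.8, 1.4, -0.4]
width: 1.002
```

Call:
servo_tool([
  [[0.2,-0.4,0],[0,0,0],-1],
  [[0.25,-0.774,0],[0,0,0],-1],
  [[0.25,-0.774,0],[0,0,0],-1],
  [[0.25,-0.774,0],[0,0,0],-1],
])

```text
time: 3.25
tcp_pos: [0.3997, -0.3444, 0.2008]
eef_rot: [0.093, 0.701, -0.091, 0.701]
wrist_force: [0.4, 0.1, 0.2]
width: 1.0
```

```bash
python3 -c "
from h import *
go([.3987,-.344,.041],Rv)"
```

```text
[ 1.331 -0.002 -0.008] [ 0.007 -0.    -0.002]
```

Call:
servo_tool([
  [[0.35,0,0],[0,0,0],-1],
  [[0.7,0,0],[0,0,0],-1],
  [[0.95,0,0],[0,0,0],-1],
  [[0.95,0,0],[0,0,0],-1],
])

```text
time: 3.65
tcp_pos: [0.3972, -0.3401, 0.083]
eef_rot: [0.094, 0.704, -0.088, 0.699]
wrist_force: [-0.9, 0.3, -0.6]
width: 1.003
```

Call:
servo_tool([
  [[0.2,0,0],[0,0,0],-1],
  [[0.38,0,0],[0,0,0],-1],
  [[0.38,0,0],[0,0,0],-1],
  [[0.38,0,0],[0,0,0],0],
  [[0.38,0,0],[0,0,0],0.1],
], force=25)

```text
time: 4.15
tcp_pos: [0.4003, -0.347, 0.044]
eef_rot: [0.091, 0.7, -0.093, 0.702]
wrist_force: [0.5, 0.3, 1.6]
width: 0.695
```

Call:
servo_tool([
  [[0,0,0],[0,0,0],1],
  [[0,0,0],[0,0,0],1],
  [[0,0,0],[0,0,0],1],
  [[0,0,0],[0,0,0],1],
  [[0,0,0],[0,0,0],1],
], force=25)

```text
time: 4.65
tcp_pos: [0.4001, -0.3471, 0.0439]
eef_rot: [0.092, 0.7, -0.093, 0.702]
wrist_force: [0.8, 2.6, 6.1]
width: 0.567
```

Call:
servo_tool([
  [[-0.2,0,0],[0,0,0],1],
  [[-0.6,0,0],[0,0,0],1],
  [[-1,0,0],[0,0,0],1],
  [[-1,0,0],[0,0,0],1],
  [[-1,0,0],[0,0,0],1],
])

```text
time: 5.15
tcp_pos: [0.3995, -0.3472, 0.1639]
eef_rot: [0.091, 0.7, -0.094, 0.702]
wrist_force: [-0.6, 0.0, -1.4]
width: 0.566
```

```bash
python3 -c "
from h import *
print(ch(-.03,0,.15),ch(-.03,0,.044))
go(ch(-.03,0,.15),Rc);go(ch(-.03,0,.15),Rv);"
```

```text
[ 0.51571903 -0.14885292  0.16879881] [ 0.50046096 -0.14459725  0.06398907]
[-0.044  1.847  0.508] [0.006 0.098 0.002]
[-0.044  1.847  0.508] [0.006 0.002 0.002]
```

Call:
servo_tool([
  [[-0.2,0.1,0.05],[0,0,0],1],
  [[-0.25,0.4,0.2],[0,0,0],1],
  [[-0.25,0.7,0.3],[0,0,0],1],
  [[-0.25,0.92,0.4],[0,0,0],1],
  [[-0.25,0.92,0.4],[0,0,0],1],
])

```text
time: 5.65
tcp_pos: [0.4739, -0.2482, 0.1893]
eef_rot: [0.092, 0.702, -0.09, 0.7]
wrist_force: [-0.4, -0.3, -0.9]
width: 0.566
```

Call:
servo_tool([
  [[0,0.3,0.03],[0,0,0],1],
  [[0,0.6,0.06],[0,0.05,0],1],
  [[0,0.92,0.1],[0,0.098,0],1],
  [[0,0.92,0.1],[0,0.098,0],1],
  [[0,0.92,0.1],[0,0.098,0],1],
])

```text
time: 6.15
tcp_pos: [0.513, -0.148, 0.1896]
eef_rot: [0.099, 0.754, -0.084, 0.644]
wrist_force: [0.5, -0.9, -1.2]
width: 0.567
```

```bash
python3 -c "
from station import arm
from h import *
go(ch(-.03,0,.1),Rc);go(ch(-.03,0,.044),Rc)
np.set_printoptions(precision=4,suppress=True)
m=arm.camera_model('wrist');p,d=arm.read_camera('wrist');cv2.imwrite('pics/w2.png',p[:,:,::-1])
np.savez('pics/w2.npz',p=p,d=d,K=m['intrinsics'],T=m['extrinsics'])"
```

```text
[0.584 0.    0.054] [ 0.007 -0.005  0.001]
[1.051e+00 1.000e-03 5.800e-02] [ 0.007 -0.005  0.001]
```

View pics/w2.png

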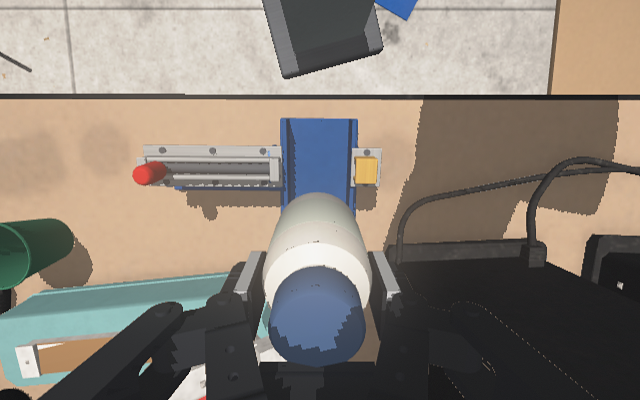

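The bottle is held between the pads, lined up with the chute (bottle middle u≈318, chute middle u≈319). I check both numerically in this one view.

```bash
python3 - <<'E'
from h import *
np.set_printoptions(precision=4,suppress=True)
p,d,K,T=load("w2");P=cloud(d,K,T);Q=(P-CH[:3,3])@CH[:3,:3];h=cv2.cvtColor(p,cv2.COLOR_RGB2HSV).astype(int)
bl=(h[...,0]>100)&(h[...,0]<125)&(h[...,1]>110)&(d>0)&box(d.shape,270,365,115,215)
t=bl&(abs(Q[...,2]-.032)<.0025)
for s in(1,-1):
    q=Q[t&(Q[...,1]*s>.02)&(Q[...,1]*s<.04)];print("wall",s,len(q),np.percentile(q[:,1],[5,50,95]),np.polyfit(q[:,0],q[:,1],1))
b=box(d.shape,262,376,190,365)&(d>0)&(Q[...,2]>.055)
for z0 in np.arange(.06,.16,.01):
    q=Q[b&(abs(Q[...,2]-z0)<.005)&(h[...,2]>60)]
    if len(q)>20:
        m=q[abs(q[:,1])<.015];A=np.c_[2*m[:,:2],np.ones(len(m))];c=np.linalg.lstsq(A,(m[:,:2]**2).sum(1),rcond=None)[0]
        print(z0,len(q),"circle",c[:2],np.sqrt(max(0,c[2]+c[0]**2+c[1]**2)),"y",q[:,1].min(),q[:,1].max(),"minx",q[:,0].min())
print("lowest z",Q[b&(h[...,1]<90)&(h[...,2]>100)][:,2].min())
q=Q[box(d.shape,262,376,260,365)&bl*0+((h[...,0]>100)&(h[...,0]<125)&(d>0)&box(d.shape,262,376,240,365)).astype(int)>0];zt=np.percentile(q[:,2],98);q=q[abs(q[:,2]-zt)<.004];print("captop z",zt,(q[:,:2].min(0)+q[:,:2].max(0))/2,np.ptp(q,0))
from station import arm
s=arm.read_state();print("tcp ch",(s["tcp_pos"]-CH[:3,3])@CH[:3,:3])
E
```

```text
wall 1 178 [0.0282 0.0299 0.0315] [0.0036 0.0301]
wall -1 269 [-0.0318 -0.03   -0.0287] [ 0.0072 -0.0296]
0.06 81 circle [0. 0.] 0.0 y -0.05083184789324491 -0.04486669867870344 minx 0.0595185213947158
0.06999999999999999 21 circle [0. 0.] 0.0 y -0.04857407665009324 -0.04145684168395508 minx 0.057867774535847925
0.07999999999999999 43 circle [0. 0.] 0.0 y -0.046305382114028605 -0.040125280713211996 minx 0.05643362228300577
0.08999999999999998 63 circle [0. 0.] 0.0 y -0.04582812937825507 -0.03947439421206339 minx 0.054967156460995294
0.09999999999999998 90 circle [0. 0.] 0.0 y -0.044662032513727745 -0.03618727129854078 minx 0.05348431920523014
0.10999999999999997 259 circle [0. 0.] 0.0 y -0.04298219708954097 -0.024128117917647598 minx 0.06835277285686527
0.12999999999999995 166 circle [-0.0384 -0.0011] 0.024249434582568265 y -0.02377575275468196 0.021439054385105415 minx -0.06284851115727921
0.13999999999999996 274 circle [-0.0382 -0.0012] 0.02444644441685256 y -0.022902293916493628 0.021069834125489847 minx -0.06303866307694997
0.14999999999999997 404 circle [-0.0381 -0.0011] 0.02479963335121776 y -0.024078424067332235 0.02200350767407825 minx -0.06326858057256433
lowest z 0.05712209030747841
captop z 0.2437086341531711 [-0.0453 -0.0008] [0.0028 0.0299 0.0033]
tcp ch [-0.0362 -0.0007  0.1706]
```

```bash
python3 -c "
from h import *
go(ch(-.0265,.0004,.1),Rc);go(ch(-.0265,.0004,.046),Rc)"
```

```text
[0.587 0.009 0.085] [ 0.006 -0.004  0.001]
[1.037 0.01  0.088] [ 0.006 -0.004  0.001]
```

Call:
servo_tool([
  [[0.05,0.01,0.085],[0,0,0],1],
  [[0.3,0.01,0.085],[0,-0.004,0],1],
  [[0.587,0.01,0.085],[0,-0.004,0],1],
  [[0.587,0.01,0.085],[0.006,-0.004,0],1],
  [[0.587,0.01,0.085],[0.006,-0.004,0],1],
])

```text
time: 6.7
tcp_pos: [0.5127, -0.1477, 0.12]
eef_rot: [0.103, 0.751, -0.089, 0.646]
wrist_force: [1.0, -0.3, 0.2]
width: 0.566
```

```bash
python3 -c "
from h import *
from station import arm
s=arm.read_state();print((s['tcp_pos']-CH[:3,3])@CH[:3,:3],s['wrist_force'])
go(ch(-.0265,.0004,.046),Rc)"
```

```text
[-0.025905    0.00025212  0.10127879] [ 0.98811761 -0.30125075  0.16907367]
[ 0.461  0.002 -0.005] [-0.001  0.     0.001]
```

Descending slowly, watching the force.

Call:
servo_tool([
  [[0.1,0,-0.01],[0,0,0],1],
  [[0.2,0,-0.01],[0,0,0],1],
  [[0.3,0,-0.01],[0,0,0],1],
  [[0.36,0,-0.01],[0,0,0],1],
  [[0.4,0,-0.01],[0,0,0],1],
])

```text
time: 7.2
tcp_pos: [0.5048, -0.1445, 0.0721]
eef_rot: [0.102, 0.751, -0.089, 0.646]
wrist_force: [-0.1, -0.4, -0.7]
width: 0.563
```

Call:
servo_tool([
  [[0.015,0,0],[0,0,0],1],
  [[0.03,0,0],[0,0,0],1],
  [[0.045,0,0],[0,0,0],1],
  [[0.06,0,0],[0,0,0],1],
])

```text
time: 7.6
tcp_pos: [0.5048, -0.1448, 0.0664]
eef_rot: [0.102, 0.75, -0.089, 0.647]
wrist_force: [0.1, 0.4, -0.8]
width: 0.569
```

```bash
python3 -c "
from h import *
from station import arm
s=arm.read_state();print((s['tcp_pos']-CH[:3,3])@CH[:3,:3],s['wrist_force'])"
```

```text
[-0.02615223  0.00100348  0.04698128] [ 0.13972031  0.38742014 -0.79094584]
```

Call:
servo_tool([
  [[0.01,0,0],[0,0,0],1],
  [[0.02,0,0],[0,0,0],1],
  [[0.03,0,0],[0,0,0],1],
  [[0.03,0,0],[0,0,0],1],
])

```text
time: 8.0
tcp_pos: [0.5043, -0.1446, 0.0636]
eef_rot: [0.102, 0.75, -0.089, 0.647]
wrist_force: [-1.6, 0.5, 4.8]
width: 0.563
```

```bash
python3 -c "
from h import *
from station import arm
s=arm.read_state();print((s['tcp_pos']-CH[:3,3])@CH[:3,:3],s['wrist_force'])"
```

```text
[-0.02630805  0.00099944  0.04417378] [-1.64137374  0.47792255  4.77952762]
```

Floor contact came at 44 mm, as predicted. I now slide the bottle the last few millimetres to the stop.

Call:
servo_tool([
  [[-0.005,0,0.01],[0,0,0],1],
  [[-0.005,0,0.02],[0,0,0],1],
  [[-0.005,0,0.03],[0,0,0],1],
  [[-0.005,0,0.03],[0,0,0],1],
])

```text
time: 8.4
tcp_pos: [0.5079, -0.1457, 0.063]
eef_rot: [0.102, 0.75, -0.089, 0.647]
wrist_force: [-0.8, 0.2, 4.4]
width: 0.567
```

```bash
python3 -c "
from h import *
from station import arm
s=arm.read_state();print((s['tcp_pos']-CH[:3,3])@CH[:3,:3],s['wrist_force'])"
```

```text
[-0.02251243  0.00097572  0.04414118] [-0.82643449  0.24576696  4.35461269]
```

Call:
servo_tool([
  [[0,0,0.008],[0,0,0],1],
  [[0,0,0.016],[0,0,0],1],
  [[0,0,0.016],[0,0,0],1],
])

```text
time: 8.7
tcp_pos: [0.5091, -0.146, 0.0629]
eef_rot: [0.102, 0.751, -0.089, 0.647]
wrist_force: [-2.5, 0.3, 6.5]
width: 0.57
```

```bash
python3 -c "
from h import *
from station import arm
s=arm.read_state();print((s['tcp_pos']-CH[:3,3])@CH[:3,:3],s['wrist_force'])"
```

```text
[-0.02121269  0.00097231  0.04419587] [-2.46982874  0.33188337  6.45262347]
```

Call:
servo_tool([
  [[0,0,0.01],[0,0,0],1],
  [[0,0,0.02],[0,0,0],1],
  [[0,0,0.02],[0,0,0],1],
])

```text
time: 9.0
tcp_pos: [0.5092, -0.146, 0.0629]
eef_rot: [0.102, 0.753, -0.088, 0.645]
wrist_force: [-8.4, 2.4, 13.2]
width: 0.565
```

```bash
python3 -c "
from h import *
from station import arm
s=arm.read_state();print((s['tcp_pos']-CH[:3,3])@CH[:3,:3],s['wrist_force'])"
```

```text
[-0.02114489  0.00099306  0.04421277] [-8.35574605  2.44133176 13.17782472]
```

The bottle is hard against the stop: TCP x has stalled and the force is rising. I relieve the push, open, and lift along the chute's normal.

Call:
servo_tool([
  [[-0.005,0,-0.018],[0,0,0],1],
  [[-0.005,0,-0.018],[0,0,0],-0.2],
  [[-0.005,0,-0.018],[0,0,0],-0.4],
  [[-0.005,0,-0.018],[0,0,0],-0.6],
  [[-0.005,0,-0.018],[0,0,0],-0.6],
])

```text
time: 9.5
tcp_pos: [0.5096, -0.1461, 0.0626]
eef_rot: [0.102, 0.75, -0.089, 0.647]
wrist_force: [0.5, 0.9, -0.5]
width: 0.799
```

Call:
servo_tool([
  [[-0.1,0,0],[0,0,0],-0.6],
  [[-0.3,0,0],[0,0,0],-0.6],
  [[-0.6,0,0],[0,0,0],-0.6],
  [[-1,0,0],[0,0,0],-0.6],
  [[-1,0,0],[0,0,0],-0.6],
])

```text
time: 10.0
tcp_pos: [0.5325, -0.1531, 0.1904]
eef_rot: [0.1, 0.745, -0.091, 0.653]
wrist_force: [1.0, -0.7, 1.2]
width: 0.8
```

```bash
python3 - <<'E'
from station import arm
from h import *
np.set_printoptions(precision=4,suppress=True)
m=arm.camera_model('wrist');p,d=arm.read_camera('wrist');cv2.imwrite('pics/w3.png',p[:,:,::-1]);K,T=m['intrinsics'],m['extrinsics']
for n in("scene","top"):
    if n=="scene":
        p,d=arm.read_camera(n);m=arm.camera_model(n);K,T=m['intrinsics'],m['extrinsics'];np.savez("pics/scene1.npz",p=p,d=d,K=K,T=T)
        cv2.imwrite("pics/s1.png",cv2.resize(p[130:290,180:400],None,fx=3.5,fy=3.5)[:,:,::-1])
# knob push pose: closed fingers right of knob
s=arm.read_state();print((s['tcp_pos']-CH[:3,3])@CH[:3,:3],s['wrist_force'])
E
```

```text
[-0.0197  0.001   0.1672] [-0.3124  0.016  -0.2195]
```

View pics/w3.png

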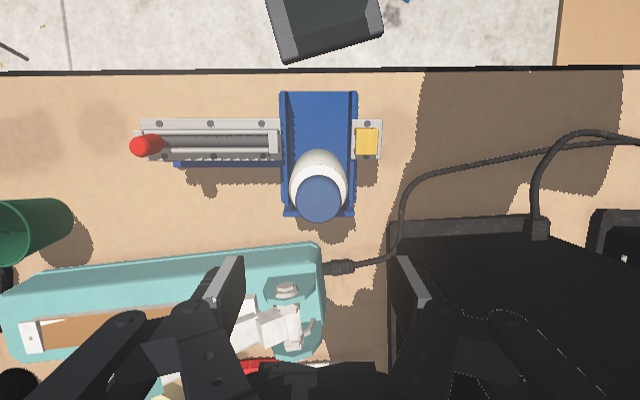

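View pics/s1.png

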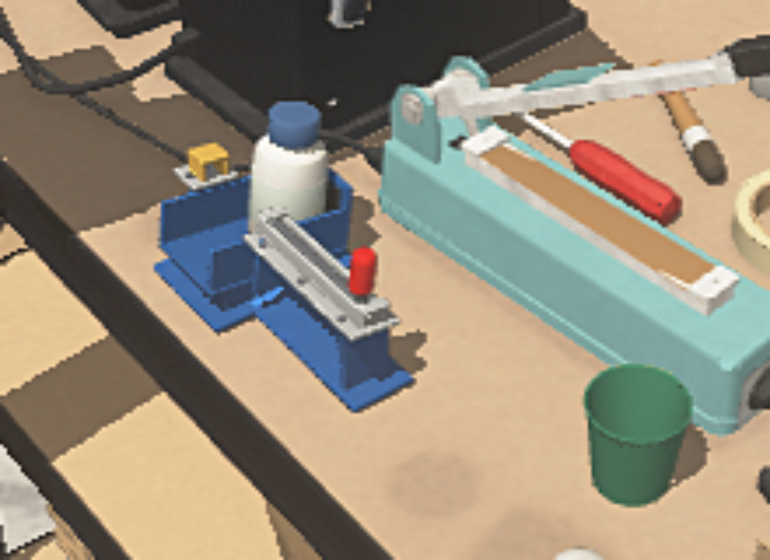

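The bottle sits against the stop: wrist view, cap at (320,198) touching the stop edge; scene crop, upright inside the walls. The cup has not moved. Next is the bolt: fingers shut, to the right of the knob.

```bash
python3 -c "
from h import *
np.set_printoptions(precision=4,suppress=True)
F=frame(.5206,-.1522,-.2585);w=F[:3,:3]@[-.0616,-.1282,.0806]+F[:3,3];print('knob ch',(w-CH[:3,3])@CH[:3,:3])
p,d,K,T=load('scene1');P=cloud(d,K,T);Q=(P-CH[:3,3])@CH[:3,:3]
q=Q[(abs(Q[...,2]-.092)<.007)&(abs(Q[...,0]+.025)<.025)&(abs(Q[...,1])<.03)&(d>0)];print('cap',len(q),(q.min(0)+q.max(0))/2,np.ptp(q,0))
go(ch(-.062,-.167,.15),Rc);go(ch(-.062,-.167,.061),Rc)"
```

```text
knob ch [-0.0615 -0.1308  0.0806]
cap 141 [-0.0244 -0.0008  0.0919] [0.0341 0.0337 0.0128]
[ 0.144 -1.399 -0.355] [0.    0.005 0.002]
[ 0.886 -1.398 -0.361] [0.    0.005 0.002]
```

Cap centre is at chute (-24.4, -0.8) mm, so the bottle is seated.

Call:
servo_tool([
  [[0,-0.3,-0.1],[0,0,0],0],
  [[0,-0.6,-0.2],[0,0,0],0.5],
  [[0,-0.9,-0.355],[0,0,0],1],
  [[0,-1,-0.355],[0,0,0],1],
  [[0,-1,-0.355],[0,0,0],1],
])

```text
time: 10.6
tcp_pos: [0.4527, -0.2558, 0.1869]
eef_rot: [0.103, 0.751, -0.089, 0.646]
wrist_force: [-0.5, 0.2, -0.6]
width: 0.001
```

Call:
servo_tool([
  [[0,-0.3,0],[0,0,0],1],
  [[0.1,-0.4,0],[0,0,0],1],
  [[0.2,-0.4,0],[0,0,0],1],
  [[0.2,-0.4,0],[0,0,0],1],
])

```text
time: 11.0
tcp_pos: [0.4362, -0.2974, 0.1609]
eef_rot: [0.103, 0.752, -0.087, 0.645]
wrist_force: [0.6, -0.1, 0.4]
width: 0.003
```

```bash
python3 -c "
from h import *
go(ch(-.062,-.167,.061),Rc)"
```

```text
[ 0.631 -0.023  0.028] [ 0.001 -0.002 -0.002]
```

Call:
servo_tool([
  [[0.2,-0.02,0.028],[0,0,0],1],
  [[0.4,-0.02,0.028],[0,0,0],1],
  [[0.55,-0.02,0.028],[0,0,0],1],
  [[0.63,-0.02,0.028],[0,0,0],1],
  [[0.63,-0.02,0.028],[0,0,0],1],
])

```text
time: 11.5
tcp_pos: [0.4286, -0.2985, 0.0874]
eef_rot: [0.102, 0.752, -0.087, 0.646]
wrist_force: [0.0, -0.2, -0.2]
width: -0.003
```

```bash
python3 -c "
from h import *
from station import arm
s=arm.read_state();print((s['tcp_pos']-CH[:3,3])@CH[:3,:3],s['wrist_force'])
go(ch(-.062,-.08,.061),Rc)"
```

```text
[-0.06105665 -0.16750184  0.06293472] [ 0.00480862 -0.22245563 -0.19935853]
[ 0.017  0.729 -0.006] [ 0.001 -0.001 -0.   ]
```

Call:
servo_tool([
  [[0.01,0.12,0],[0,0,0],1],
  [[0.01,0.24,0],[0,0,0],1],
  [[0.01,0.36,0],[0,0,0],1],
  [[0.01,0.48,0],[0,0,0],1],
  [[0.01,0.58,0],[0,0,0],1],
])

```text
time: 12.0
tcp_pos: [0.449, -0.2326, 0.0886]
eef_rot: [0.101, 0.75, -0.089, 0.648]
wrist_force: [0.6, -4.2, 0.2]
width: -0.001
```

```bash
python3 -c "
from h import *
from station import arm
s=arm.read_state();print((s['tcp_pos']-CH[:3,3])@CH[:3,:3],s['wrist_force'])"
```

```text
[-0.05929869 -0.09856878  0.06446446] [ 0.62958963 -4.21236603  0.24631572]
```

Pushing the knob steadily at about 3–4 N. I continue in small steps up to the end stop.

Call:
servo_tool([
  [[0.01,0.05,-0.01],[0,0,0],1],
  [[0.01,0.1,-0.01],[0,0,0],1],
  [[0.01,0.14,-0.01],[0,0,0],1],
  [[0.01,0.17,-0.01],[0,0,0],1],
  [[0.01,0.17,-0.01],[0,0,0],1],
])

```text
time: 12.5
tcp_pos: [0.452, -0.2129, 0.0866]
eef_rot: [0.102, 0.751, -0.088, 0.647]
wrist_force: [0.2, -0.5, 0.5]
width: 0.001
```

```bash
python3 -c "
from h import *
from station import arm
s=arm.read_state();print((s['tcp_pos']-CH[:3,3])@CH[:3,:3],s['wrist_force'])
np.set_printoptions(precision=4,suppress=True)
m=arm.camera_model('wrist');K,T=m['intrinsics'],m['extrinsics'];p,d=arm.read_camera('wrist')
Q=(cloud(d,K,T)-CH[:3,3])@CH[:3,:3];h=cv2.cvtColor(p,cv2.COLOR_RGB2HSV).astype(int)
q=Q[((h[...,0]<6)|(h[...,0]>174))&(h[...,1]>150)&(d>0)&(abs(Q[...,2]-.07)<.02)&(abs(Q[...,0]+.062)<.02)];print(len(q),np.percentile(q,[2,98],axis=0))"
```

```text
[-0.06143455 -0.07877093  0.06213868] [ 0.2159134  -0.53847905  0.47649169]
1293 [[-0.0687 -0.065   0.0601]
 [-0.0561 -0.0523  0.0831]]
```

Call:
servo_tool([
  [[0,0.03,0],[0,0,0],1],
  [[0,0.06,0],[0,0,0],1],
  [[0,0.075,0],[0,0,0],1],
  [[0,0.085,0],[0,0,0],1],
  [[0,0.085,0],[0,0,0],1],
])

```text
time: 13.05
tcp_pos: [0.4541, -0.2044, 0.0865]
eef_rot: [0.101, 0.751, -0.089, 0.646]
wrist_force: [-1.9, -4.7, -0.7]
width: -0.001
```

Call:
servo_tool([
  [[0,0.01,0],[0,0,0],1],
  [[0,0.02,0],[0,0,0],1],
  [[0,0.02,0],[0,0,0],1],
])

```text
time: 13.35
tcp_pos: [0.4542, -0.2041, 0.0866]
eef_rot: [0.1, 0.751, -0.091, 0.646]
wrist_force: [-3.2, -11.3, -1.5]
width: -0.003
```

It has stalled against the end stop with the force rising. I back off, rise clear and check.

Call:
servo_tool([
  [[0,-0.05,0],[0,0,0],1],
  [[0,-0.15,0],[0,0,0],1],
  [[-0.2,-0.2,0],[0,0,0],1],
  [[-0.5,-0.2,0],[0,0,0],1],
  [[-0.8,-0.2,0],[0,0,0],1],
])

```text
time: 13.85
tcp_pos: [0.462, -0.2277, 0.1819]
eef_rot: [0.103, 0.751, -0.088, 0.646]
wrist_force: [1.6, -0.2, 1.1]
width: -0.0
```

Call:
servo_tool([
  [[-0.2,0,-0.2],[0,0,0],1],
  [[-0.4,0,-0.3],[0,0,0],1],
  [[-0.4,0,-0.3],[0,0,0],1],
  [[-0.4,0,-0.3],[0,0,0],1],
])

```text
time: 14.25
tcp_pos: [0.4354, -0.2204, 0.2346]
eef_rot: [0.102, 0.75, -0.089, 0.647]
wrist_force: [-0.1, -1.0, -1.3]
width: -0.002
```

```bash
python3 - <<'E'
from h import *
from station import arm
np.set_printoptions(precision=4,suppress=True)
for n in("wrist","scene"):
    m=arm.camera_model(n);K,T=m['intrinsics'],m['extrinsics'];p,d=arm.read_camera(n);P=cloud(d,K,T)
    Q=(P-CH[:3,3])@CH[:3,:3];h=cv2.cvtColor(p,cv2.COLOR_RGB2HSV).astype(int)
    q=Q[((h[...,0]<6)|(h[...,0]>174))&(h[...,1]>150)&(d>0)&(abs(Q[...,2]-.07)<.02)&(abs(Q[...,0]+.062)<.02)]
    if len(q):print(n,"knob",len(q),q.min(0),q.max(0))
    q=Q[(abs(Q[...,2]-.092)<.007)&(abs(Q[...,0]+.025)<.025)&(abs(Q[...,1])<.03)&(d>0)]
    if len(q):print('cap',len(q),(q.min(0)+q.max(0))/2,np.ptp(q,0))
    if n=="scene":
        cv2.imwrite("pics/s2.png",cv2.resize(p[130:335,180:400],None,fx=2.9,fy=2.9)[:,:,::-1])
        p0,d0,_,_=load("scene0");print("tamper/cup diff",[np.abs(p[a:b,c:e].astype(int)-p0[a:b,c:e]).mean() for a,b,c,e in((283,330,325,365),(230,278,345,382))])
s=arm.read_state();print(s['tcp_pos'],s['wrist_force'],s['time'])
E
```

```text
wrist knob 279 [-0.0688 -0.057   0.0608] [-0.054  -0.0431  0.0837]
cap 1183 [-0.0245 -0.0002  0.0918] [0.033  0.0342 0.0136]
scene knob 78 [-0.0682 -0.0576  0.0538] [-0.0556 -0.0414  0.083 ]
cap 141 [-0.0241 -0.0012  0.0916] [0.0328 0.0332 0.0129]
tamper/cup diff [np.float64(0.6200354609929078), np.float64(0.7376126126126126)]
[ 0.4346 -0.2199  0.2329] [ 0.0714 -0.7847  0.1883] 14.35
```

View pics/s2.png

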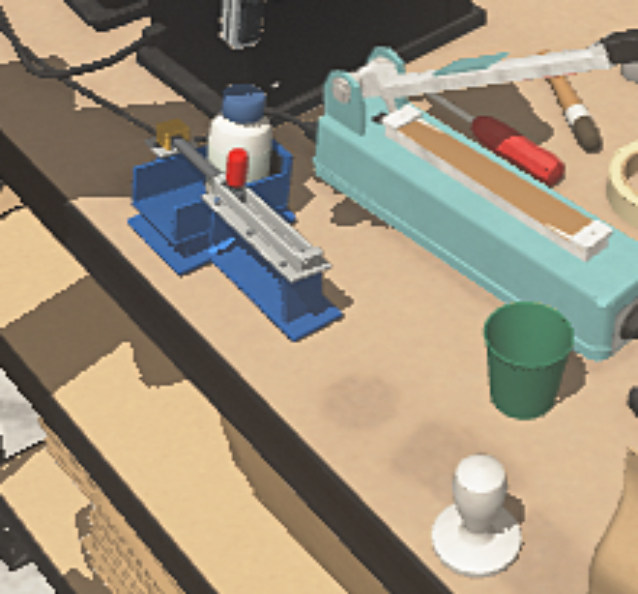

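The bolt crosses into the keeper at crop (175,140), with the knob at (237,165). The knob centre is at chute y ≈ -50 mm, so joint ≈ 0.085. The bottle is upright at the stop, and the tamper and cup have not moved.

```bash
python3 -c "
from station import arm
print(arm.job_done())"
```

```text
the job is handed in; nothing more can be done
None
```

The bottle is in the dock against the back stop, the bolt is home in the keeper, and I have handed the job in. No verdict is reported.

I lowered the bottle into the chute tilted to match the slope and pressed it gently against the stop. Then I pushed the knob across with the shut fingers until the bolt stalled at its end stop at about 11 N.

Last checks, from two cameras:
- **Bottle:** its cap centre is at about chute x -24 mm, y -1 mm, upright and inside the limits.
- **Bolt:** the knob centre is at chute y of about -50 mm, which puts the joint at about 0.085 m.
- **Tamper and green cup:** the scene picture around both is unchanged from the start.
- **Arm:** the gripper is empty and clear of everything, at 14.4 s of the 51 s allowed.

My first chute estimate was about 2–3 mm off. I corrected it with the wrist camera before placing the bottle. None of the final checks failed or disagreed.

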